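# Mount the specimen clamp fixture on a tensile tester's three-ball receiver

## Robot

A 6-joint arm with a two-finger parallel gripper is mounted at the origin on the work surface. World frame = base frame: x ahead of the robot, y to its left, z up, the work surface at z = 0. Lengths are in mm, angles in degrees, forces in N, time in s.
With the tool pointing down it reaches from about 300 to 850 mm from the base axis. Payload 4.2 kg.
Tool frame: the origin (TCP) lies at the centre of the arm's flange, where the gripper is bolted on; the fingertips stand 191 mm ahead of it and the grasp point (between the pads) lies 172 mm ahead of it; z points along the fingers, x is the direction in which the jaws open and shut, and the axes are right-handed (so a half turn about z gives the same grasp; the last joint's range is limited). The gripper opens to 91 mm and grips with 3 to 60 N. Pads are 32 mm wide; open, the fingers measure 118 mm over their backs; the gripper's body (76 mm by 178 mm) begins 60 mm behind the grasp point.
Start: joints at [72.479, 18.312, 89.639, -0, 72.044, -1.146], TCP at [162.104, 551.675, 404.776] pointing down, gripper open.
Joint ranges: [-177.97, 177.97], [-48.28, 115.42], [12.27, 149.76], [-77.06, 257.06], [2.81, 150.46], [-146.56, 146.56]. Speed limits (degrees/s): [147.25, 147.25, 180, 180, 180, 180].

## Interface

Orientations are given as [roll, pitch, yaw] about the fixed x, y, z axes, in that order (R = Rz(yaw) Ry(pitch) Rx(roll)).
In Python, from workcell import telemetry, imaging, env gives the robot as it stands. The module is installed in compiled form; this text tells all that it offers.
- The arm moves only by the tool jog_arm, never from a script. Its argument "series" is a list of rows, each a list of 3 entries, a list of its own where there are three numbers: the shift along the world's x, y, z in mm, then the turn, a rotation vector about the world's x, y, z in rad, then the opening, from 0 (shut) to 1 (fully open). In form: [[[x, y, z], [ax, ay, az], jaw], ...]. A call has exactly 5 rows; each row is the pose to reach, as a shift and turn from the pose measured when the call began; what a row does not reach only later rows make up. A row lasts 1/12 s, in which the tool goes at most 41.7 mm and 7.16 degrees, less where a joint would pass 70% of its speed; a pose out of reach is approached as far as the arm can. A call with a gripper value outside its range is refused whole. The fingers move at their own pace and stop on an object; "squeeze" is the grip in N (left out, the last holds). Time passes only in rows, so rows that repeat a pose let the fingers close, or fill a call up. It gives the time, the measured TCP pose, the force and the opening at its end, in the units of the state.
- telemetry.state(): the state, without advancing time (a new reading comes with each control period).
- imaging.grab_frame(name): name is "scene" or "top" or "wrist"; returns a dict with "pixels" (400x640x3 uint8, red, green, blue), "fov_y" (degrees; the focal length in pixels is half the picture's height over the tangent of half this angle, whatever the lens; pixels are square), "cx", "cy" (the principal point, pixels), "R" (3x3) and "t" (3): a world point X has camera coordinates R X + t; the wrist camera has in their place "T_tool_cam" (4x4, takes a point from camera to tool coordinates, whose origin is the TCP and whose axes are the tool frame's). Camera axes: x right, y down, z forward; pixel columns grow to the right and rows downward; lengths in mm; the calibration is good to about 2 mm. A picture is of the moment at which its call begins: read the wrist's pose just before it. There is no depth.
- env.job_done(): hands the job in, once; it reports no verdict.
The state is a dict: "time_s": time; "qpos": joint angles; "qvel": joint speeds; "effort": joint torques, N m; "ee_pos": TCP position; "ee_rot": TCP orientation; "force": force on the tool from outside, world axes, zero at the start; "torque": the same for the moment, N m; "gripper_width": finger opening in mm.
Only numpy, scipy, OpenCV 4.12 (cv2) and the standard library are available. Lean on these libraries where they do the work, as an engineer would, in place of code of your own. Each camera call takes 0.05 s, during which the arm holds its last target.

## Task

Take the black specimen clamp fixture from its mat and mount it on the tester's receiver, with its knob on the tester's operating-strip side: set it gently on the three balls with its ears anticlockwise of the two spring hold-downs, turn it clockwise so that the ears run under both hold-downs, and carry on until all three balls drop into its grooves and the springs pull it down level and fully home, then let go. Do not press hard on the tester, and leave the weight, the cup and the gauge block where they are.

Things in the scene. Friction and masses are not known exactly. Their poses are not given: they have to be found in the camera images.
- fixture: Black clamp fixture, about 0.5 kg. Origin: centre of its flat underside, z up. Round plate 104 mm across, 12 mm thick, with two ears at +y and -y that reach 64.5 mm from the axis, 8 mm thick, 19 mm wide; a ramp on each ear's clockwise side (seen from above) falls to 1.5 mm over 11 mm more. Underside: three radial 90 degree V grooves, 9 mm wide, at 0, 120 and 240 degrees from +x.
- clamp_grip (a point): On the fixture's axis 42 mm above its underside, in the middle of the clamp body, where to hold it; axes as the fixture. The body is 30 mm along x and 40 mm along y, from 20 to 62 mm above the underside. Hold it across the 40 mm, fingers on its +y and -y faces: a round steel knob 26 mm thick sticks out on +x to 42 mm from the axis.
- tester: Low white horizontal tensile tester, fixed. Origin: on the bench under the receiver's axis; z up, y along the bed towards the force head, x towards the side with the operating strip. Bed 180 mm in x, from -130 to +410 mm in y, its top 60 mm above the bench. A cross block 100 mm high stands at y = 107 mm, the head's clamp (146 mm high) from y = 148 mm on.
- receiver_top (a point): On the receiver's axis at the height of the ball tops, 77 mm above the bench; axes as the tester. Receiver: black disc, top 70 mm high, with three 12 mm balls on a 42 mm radius at 0, 120, 240 degrees. It is clamped on a swivel up to 23 degrees either way off the tester's axes; that angle is not reported. Fixture's underside: 77 mm up riding on the balls, 74.5 to 75 mm when home.
- post_a (a joint): Lift (m) of the steel spring hold-down at the receiver's +y: 0 at rest, about 0.004 over a riding ear, 0.0015 when home. A 9 mm post 74 mm from the axis carries a 12 mm wide strap that reaches in to 56 mm; the ball nose under it, at 60 mm, is 81 mm above the bench at rest, the top 90 mm. Spring: 2.8 N plus 0.7 N per mm. The ears clear both 30 to 90 degrees anticlockwise of home.
- post_b (a joint): The same at the receiver's -y. Turned clockwise resting on the balls with 5 to 15 N, the fixture drops at the grooves: their push fades and 5 to 10 N of spring pull hangs on the hand; at 4 N the middle is some 2 degrees on. With slack fingers that give way sideways the springs draw it home from 3 degrees and 2 mm; a ball hung on a lip drops in on a light twist to and fro (0.2 N m).
- weight: Steel knobbed test weight, 38 mm across, 62 mm high, bystander. Origin: centre of its underside.
- cup: Open white sample cup, 56 mm across, 35 mm high, bystander. Origin: centre of its underside.
- gauge_block: Flat steel block, 30 by 70 by 12 mm, bystander. Origin: centre of its underside.
Mind the look-alikes: they are no part of the job. Of the things that look like the fixture, take the one that is farthest to the robot's right at the start.

How it is judged (in metres and radians):
At the end, for the whole second after the job is handed in: the fixture is home on the receiver: underside about 75 mm above the bench (73.5 to 75.5), level within 0.01 rad, both hold-downs lifted more than 0.8 mm by its ears, at rest and let go (z of fixture in the frame of tester between 0.0735 and 0.0755 m and angle between fixture's own z axis and vertical below 0.01 rad and value of joint each of post_a, post_b above 0.0008 m and linear speed of fixture below 0.005 m/s); the robot touches nothing.
It fails at once if the contact forces between fixture and tester add up to more than 60 N (some 30 N of it is the springs' own grip) (contact force between fixture and tester above 60 N).
It fails at once if the weight, the cup or the gauge block is moved by more than 20 mm (distance of any of weight, cup, gauge_block from where it was at the start of the episode above 0.02 m).
It also fails if it takes over 72 s, if anything falls off the work surface, if the arm or the gripper's body presses on something with over 40 N, if the wrist force passes 120 N, or if a joint passes its speed limit or range.

## Working session

There is one attempt and no reset: what is moved stays moved. The work goes in short steps, Python scripts to look and compute and a tool call to move; the robot and the scene stay as the last step left them, time stands still between calls to the robot, and variables do not carry over. Pictures are saved under pics/ and viewed, and the job is handed in when it is done.

Besides the shell and the picture viewer there is one more tool, called after "Emit:" as name(argument=value, ...) on one line, values as JSON. jog_arm: Moves the arm, as the interface text tells. Its arguments: {"type":"object","properties":{"series":{"type":"array"},"squeeze":{"type":"number"}},"required":["series"]}

```bash
mkdir -p pics
cat > h.py <<'E'
import numpy as np,cv2
from workcell import telemetry, imaging, env
from scipy.spatial.transform import Rotation as Ro
def grab(name,fn):
    s=telemetry.state(); f=imaging.grab_frame(name)
    cv2.imwrite('pics/'+fn+'.png',f['pixels'][:,:,::-1])
    f['s']=s
    import pickle; pickle.dump(f,open('pics/'+fn+'.pkl','wb'))
    return f
def load(fn):
    import pickle; return pickle.load(open('pics/'+fn+'.pkl','rb'))
def cam(f):
    k=200/np.tan(np.radians(f['fov_y'])/2)
    if 'R' in f and f.get('R') is not None: R=np.array(f['R']);t=np.array(f['t'])
    else:
        T=np.array(f['T_tool_cam']);Rw=Ro.from_euler('xyz',f['s']['ee_rot'],degrees=True).as_matrix()
        Rc=Rw@T[:3,:3];c=Rw@T[:3,3]+np.array(f['s']['ee_pos']);R=Rc.T;t=-R@c
    return k,R,t
def ray(f,u,v):
    k,R,t=cam(f);d=R.T@np.array([(u-f['cx'])/k,(v-f['cy'])/k,1]);return -R.T@t,d/np.linalg.norm(d)
def atz(f,u,v,z):
    c,d=ray(f,u,v);return c+d*(z-c[2])/d[2]
def proj(f,X):
    k,R,t=cam(f);p=R@np.array(X)+t;return k*p[0]/p[2]+f['cx'],k*p[1]/p[2]+f['cy']
def tri(*rs):
    A=0;b=0
    for c,d in rs:
        M=np.eye(3)-np.outer(d,d);A=A+M;b=b+M@c
    X=np.linalg.solve(A,b);return X,[np.linalg.norm((np.eye(3)-np.outer(d,d))@(X-c)) for c,d in rs]
def crop(fn,x0,y0,x1,y1,s):
    im=cv2.imread('pics/'+fn+'.png')[y0:y1,x0:x1];cv2.imwrite(f'pics/{fn}_c{x0}_{y0}.png',cv2.resize(im,None,fx=s,fy=s,interpolation=cv2.INTER_CUBIC))
E
python3 - <<'E'
from h import *
print(telemetry.state())
for n in ['scene','top','wrist']:
    f=grab(n,n+'0');print(n,f['fov_y'],f['cx'],f['cy'],f.keys()); print(ray(f,320,200))
E
```

```text
{'time_s': 0.0, 'qpos': array([ 7.24784524e+01,  1.83496418e+01,  8.97072211e+01,  1.14000923e-03,
        7.20439861e+01, -1.14564756e+00]), 'qvel': array([-0.04477067, -0.06725031, -0.0488808 ,  0.08574497,  0.00103671,
       -0.04239506]), 'effort': array([-2.43325470e-03, -4.12443209e+01, -2.31972849e+01,  7.23168603e-02,
        4.58345760e-02, -1.32565829e-04]), 'ee_pos': array([162.05387668, 551.50295741, 403.93451231]), 'ee_rot': array([-1.79996900e+02,  1.00807148e-01,  7.36237503e+01]), 'force': array([-0.2555567 , -1.47931098, -0.4428367 ]), 'torque': array([-0.01305036,  0.02074124, -0.03493522]), 'gripper_width': 91.09080569639436}
scene 42.46632745638717 317.1749878852193 199.10492545312667 dict_keys(['pixels', 'fov_y', 'cx', 'cy', 'R', 't', 's'])
(array([1107.52054381, -141.24742725,  917.03165684]), array([-0.5633008 ,  0.07062179, -0.82322827]))
top 56.69362896568653 324.28809801859353 195.8329688659612 dict_keys(['pixels', 'fov_y', 'cx', 'cy', 'R', 't', 's'])
(array([376.76674383, -62.79059498, 953.40890528]), array([ 0.17425954,  0.02371183, -0.98441422]))
wrist 68.73111748604938 319.83436032114616 196.59602693101 dict_keys(['pixels', 'fov_y', 'cx', 'cy', 'T_tool_cam', 's'])
(array([ 98.40170656, 569.69583353, 384.27633078]), array([ 0.24045726, -0.06986644, -0.96814203]))
```

View pics/scene0.png

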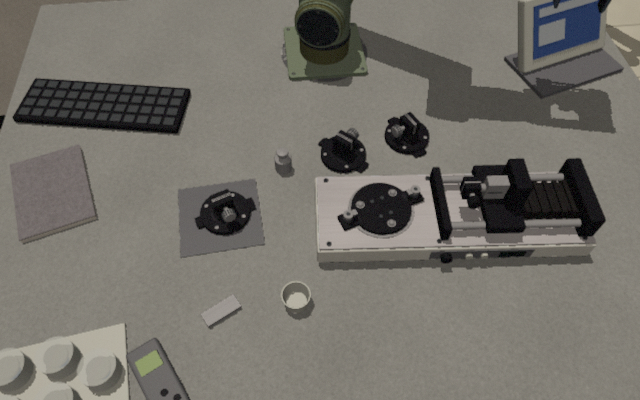

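View pics/top0.png

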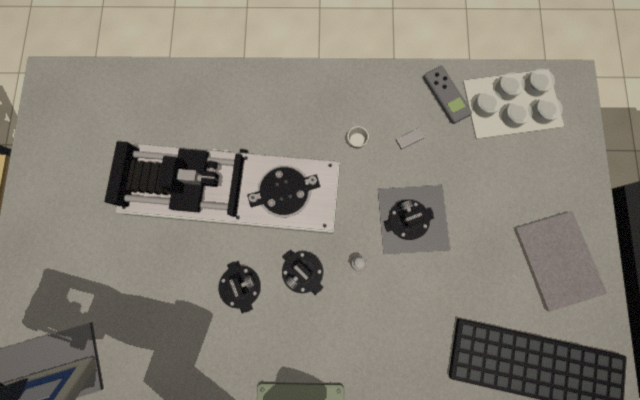

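View pics/wrist0.png

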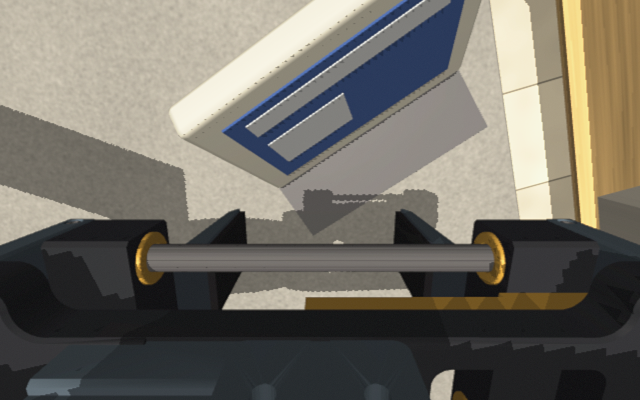

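The top view shows three fixture look-alikes. The one on the mat at (410,218) is farthest right (−y), so that is the target. The receiver is at (284,190), with the force head to the left (+y world). I'll crop for detail next.

Run:
```python
from h import *
crop('top0',370,175,460,265,7)
crop('top0',235,145,345,235,7)
crop('scene0',170,170,270,260,6)
crop('scene0',310,165,450,265,5)
f=load('top0');g=load('scene0')
for n,u,v,z in [('fix',409,218,12),('rec',284,190,70),('weight',359,264,60),('cup',357,137,35)]: print(n,atz(f,u,v,z))
for n,u,v,z in [('fix',224,214,12),('rec',381,208,70),('weight',283,160,40)]: print(n,atz(g,u,v,z))
```

```text
fix [ 499.61987689 -267.83065299   12.        ]
rec [556.78732953  46.56404281  70.        ]
weight [ 382.15920787 -136.14490345   60.        ]
cup [ 706.6588387  -134.05926074   35.        ]
fix [ 502.14032863 -267.5505612    12.        ]
rec [559.94139803  49.26177326  70.        ]
weight [ 393.20018653 -134.48812752   40.        ]
```

```bash
ls pics
```

```text
scene0.pkl
scene0.png
scene0_c170_170.png
scene0_c310_165.png
top0.pkl
top0.png
top0_c235_145.png
top0_c370_175.png
wrist0.pkl
wrist0.png
```

View pics/top0_c370_175.png

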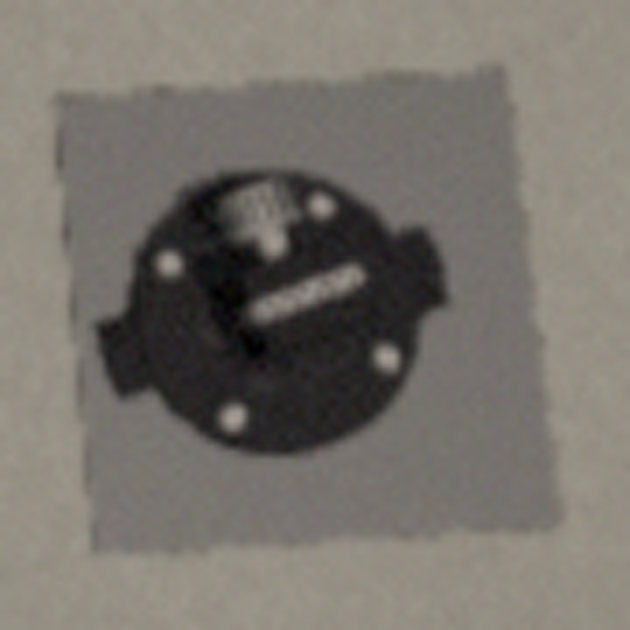

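View pics/top0_c235_145.png

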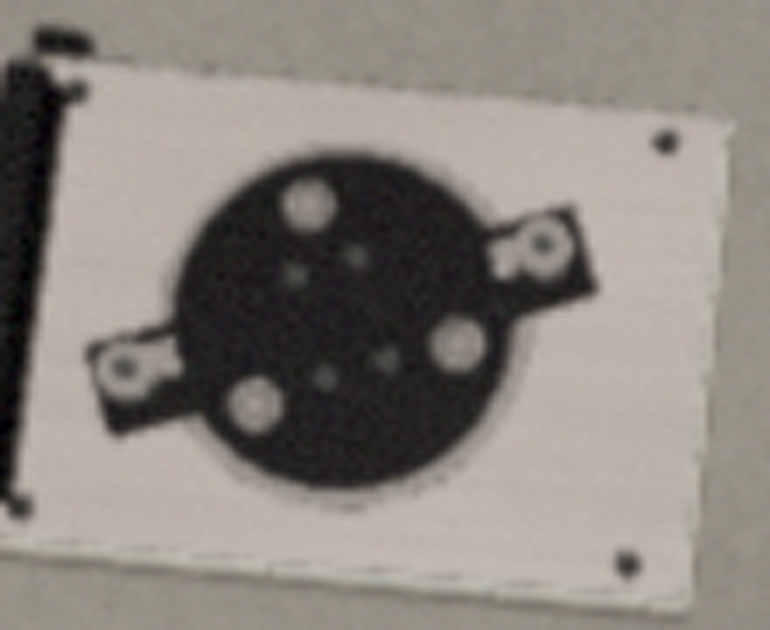

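View pics/scene0_c170_170.png

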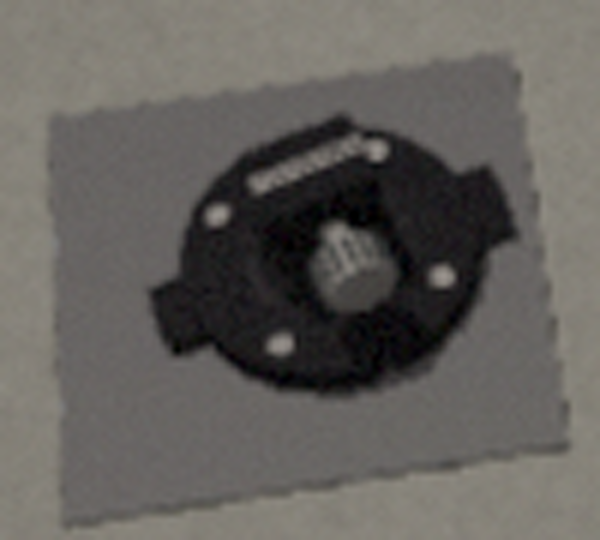

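View pics/scene0_c310_165.png

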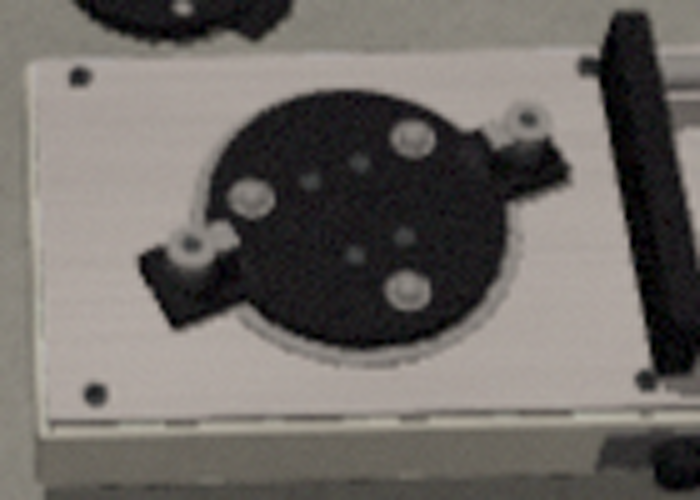

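```bash
cat > m0.py <<'E'
from h import *
f=load('top0');g=load('scene0')
def T(u,v,x0,y0,s): return (u+.5)/s-.5+x0,(v+.5)/s-.5+y0
def both(name,a,b,ta,sa):
    X,r=tri(ray(f,*T(*a,*ta)),ray(g,*T(*b,*sa)));print(name,X.round(1),np.round(r,1));return X
ft,fs=(370,175,7),(170,170,6); rt,rs=(235,145,7),(310,165,5)
P=[both('scr',a,b,ft,fs) for a,b in [((168,263),(441,274)),((322,206),(280,343)),((387,357),(217,213)),((233,417),(376,150))]]
print('ctr',np.mean(P,0))
B=[both('ball',a,b,rt,rs) for a,b in [((308,205),(408,290)),((457,345),(251,197)),((255,405),(412,138))]]
print('ctr',np.mean(B,0))
for n,(a,b) in dict(postA=((124,367),(527,119)),postB=((544,244),(191,243))).items(): both(n,a,b,rt,rs)
for n,(a,b) in dict(h1=((72,92),(647,378)),h2=((665,142),(95,393)),h3=((627,565),(80,77)),h4=((18,507),(588,66))).items(): both(n,a,b,rt,rs)
def an(d): return np.degrees(np.arctan2(d[1],d[0]))
c=np.mean(B,0)
for i,p in enumerate(B): d=p-c; print(an(d)-[0,240,120][i],np.hypot(*d[:2]))
c=np.mean(P,0)
for p in P: d=p-c; print(an(d),np.hypot(*d[:2]))
# ears (top view at z 8)
e1=atz(f,*T(122,357,*ft),9);e2=atz(f,*T(424,267,*ft),9);print('ears',e1,e2,an(e1-e2),(e1+e2)/2,np.linalg.norm(e1-e2))
e1=atz(g,*T(492,200,*fs),9);e2=atz(g,*T(180,320,*fs),9);print('ears',e1,e2,an(e1-e2),(e1+e2)/2,np.linalg.norm(e1-e2))
E
python3 m0.py
```

```text
scr [ 513.4 -227.6   17.9] [0.2 0.2]
scr [ 535.2 -283.6   17.4] [0.8 0.8]
scr [ 480.1 -305.1   18.9] [0.5 0.5]
scr [ 457.9 -249.5   17.5] [0.6 0.6]
ctr [ 496.61208318 -266.44275146   17.92543949]
ball [596.7  61.7  71.8] [0.7 0.7]
ball [547.4   8.1  72.1] [0.6 0.6]
ball [525.5  77.3  71.5] [0.5 0.5]
ctr [556.54140475  49.03937859  71.81389121]
postA [534.8 119.3  91.1] [0.6 0.6]
postB [579.  -21.9  91.9] [0.9 0.9]
h1 [639.7 148.4  61.8] [0. 0.]
h2 [623.6 -63.3  62. ] [0.4 0.4]
h3 [473.  -51.5  61.2] [0.9 0.9]
h4 [490.3 159.8  61.6] [0.6 0.6]
17.51152796379892 42.145965489927875
-342.6305603228774 41.97482107474673
17.64296533271633 41.97029147386989
66.67303733579261 42.30172283332326
-23.97702360232116 42.18534937489575
-113.18704239854199 42.05482563961646
156.35924120125927 42.285969131024764
ears [ 479.85482311 -211.96977665    9.        ] [ 514.34831749 -322.94098607    9.        ] 107.26695962962383 [ 497.1015703  -267.45538136    9.        ] 116.20847850370903
ears [ 478.09850109 -209.31346554    9.        ] [ 516.89744598 -318.50090735    9.        ] 109.56229090518812 [ 497.49797354 -263.90718644    9.        ] 115.87603537207765
```

Run:
```python
from h import *
f=load('wrist0');print(np.array(f['T_tool_cam']).round(3))
for yaw in (-71,):
  for z in (404,):
    for dx,dy in [(0,0),(-60,0),(-40,-15),(60,20),(-80,-25),(-60,-20)]:
      f['s']=dict(ee_pos=[497+dx,-266+dy,z],ee_rot=[180,0,yaw])
      print(dx,dy,[np.round(proj(f,[497+a,-266+b,12])) for a,b in [(0,0),(60,0),(-60,0),(0,60),(0,-60)]])
```

```text
[[ 1.0000e+00  1.0000e-03  2.0000e-03 -4.9400e-01]
 [-1.0000e-03  9.7100e-01  2.3900e-01 -6.6198e+01]
 [-2.0000e-03 -2.3900e-01  9.7100e-01  1.9738e+01]
 [ 0.0000e+00  0.0000e+00  0.0000e+00  1.0000e+00]]
0 0 [array([320., 177.]), array([335., 132.]), array([305., 219.]), array([275., 162.]), array([363., 192.])]
-60 0 [array([335., 132.]), array([352.,  84.]), array([320., 177.]), array([289., 116.]), array([380., 148.])]
-40 -15 [array([319., 144.]), array([335.,  96.]), array([304., 188.]), array([273., 128.]), array([363., 159.])]
60 20 [array([319., 224.]), array([334., 182.]), array([305., 263.]), array([276., 210.]), array([361., 238.])]
-80 -25 [array([322., 110.]), array([339.,  59.]), array([306., 156.]), array([275.,  93.]), array([368., 126.])]
-60 -20 [array([320., 127.]), array([337.,  78.]), array([305., 172.]), array([274., 111.]), array([365., 143.])]
```

Emit:
jog_arm(series=[[[15, -36, 2], [0, 0, -0.11], 1], [[30, -72, 4], [0, 0, -0.22], 1], [[45, -108, 6], [0, 0, -0.33], 1], [[60, -144, 8], [0, 0, -0.44], 1], [[75, -180, 10], [0, 0, -0.55], 1]])

```text
time_s: 0.57
ee_pos: [237.2, 369.8, 413.9]
ee_rot: [180.0, 0.1, 41.9]
force: [1.9, 0.8, 0.1]
gripper_width: 91.1
```

Emit:
jog_arm(series=[[[13, -37, -2], [0, 0, -0.11], 1], [[25, -74, -4], [0, 0, -0.22], 1], [[37, -111, -6], [0, 0, -0.33], 1], [[49, -148, -8], [0, 0, -0.44], 1], [[60, -185, -10], [0, 0, -0.55], 1]])

```text
time_s: 0.98
ee_pos: [297.1, 183.0, 403.8]
ee_rot: [180.0, 0.1, 10.1]
force: [1.2, 0.4, 0.3]
gripper_width: 91.3
```

Emit:
jog_arm(series=[[[12, -37, -2], [0, 0, -0.11], 1], [[24, -74, -4], [0, 0, -0.22], 1], [[36, -111, -6], [0, 0, -0.33], 1], [[48, -148, -8], [0, 0, -0.44], 1], [[60, -185, -10], [0, 0, -0.55], 1]])

```text
time_s: 1.4
ee_pos: [356.9, -3.9, 393.8]
ee_rot: [-180.0, 0.0, -21.8]
force: [1.0, 0.6, -0.5]
gripper_width: 91.2
```

Emit:
jog_arm(series=[[[12, -37, -6], [0, 0, -0.11], 1], [[24, -74, -12], [0, 0, -0.22], 1], [[36, -111, -18], [0, 0, -0.33], 1], [[48, -148, -24], [0, 0, -0.44], 1], [[60, -185, -30], [0, 0, -0.55], 1]])

```text
time_s: 1.82
ee_pos: [416.8, -191.1, 363.4]
ee_rot: [-180.0, 0.1, -53.6]
force: [0.9, -0.2, -0.3]
gripper_width: 91.1
```

Emit:
jog_arm(series=[[[8, -35, -4], [0, 0, -0.1], 1], [[16, -70, -8], [0, 0, -0.2], 1], [[23, -94, -12], [0, 0, -0.31], 1], [[23, -94, -12], [0, 0, -0.31], 1], [[23, -94, -12], [0, 0, -0.31], 1]])

```text
time_s: 2.23
ee_pos: [439.7, -286.0, 350.5]
ee_rot: [179.9, 0.2, -71.5]
force: [-0.3, 0.5, -0.2]
gripper_width: 90.9
```

Run:
```python
from h import *
f=grab('wrist','w1'); print(f['s']['ee_pos'],f['s']['ee_rot'],f['s']['force'])
```

```text
[ 439.74553688 -285.99523509  350.48320295] [ 1.79947522e+02  1.65556847e-01 -7.14628803e+01] [-0.31876495  0.45532449 -0.22951412]
```

View pics/w1.png

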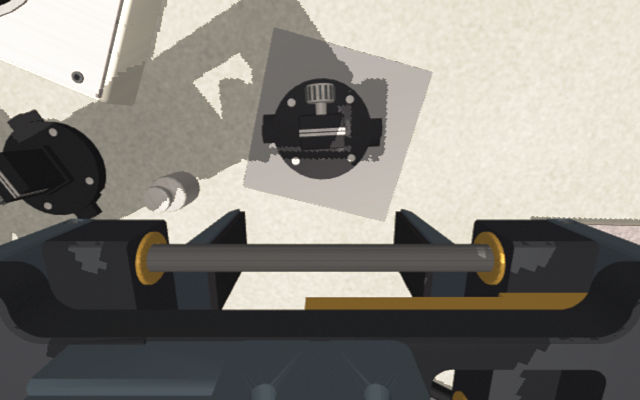

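Run:
```python
from h import *
crop('w1',250,65,400,190,5)
```

```text
(no output)
```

View pics/w1_c250_65.png

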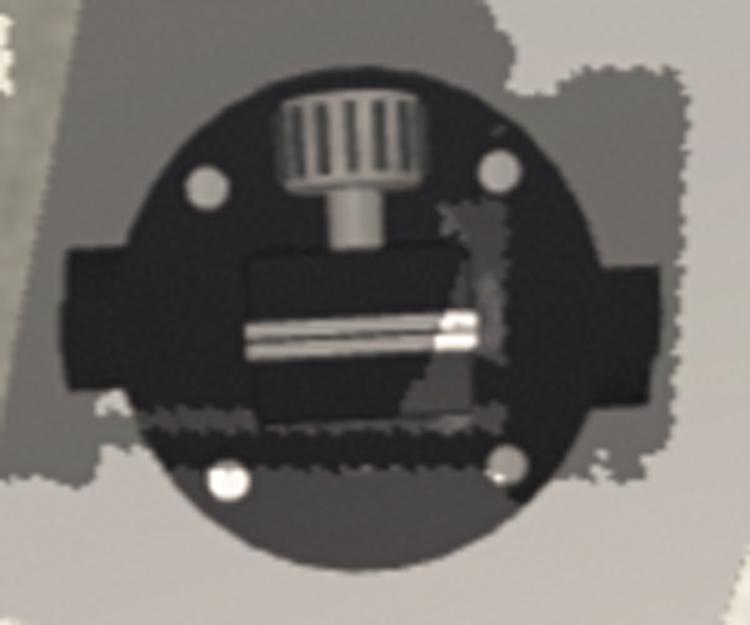

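Emit:
jog_arm(series=[[[16, 9, -14], [0, 0, 0], 1], [[30, 15, -28], [0, 0, 0], 1], [[30, 15, -40], [0, 0, 0], 1], [[30, 15, -40], [0, 0, 0], 1], [[30, 15, -40], [0, 0, 0], 1]])

```text
time_s: 2.7
ee_pos: [469.2, -268.6, 310.8]
ee_rot: [179.9, 0.2, -71.3]
force: [0.0, -0.2, 0.9]
gripper_width: 91.1
```

Run:
```python
from h import *
f=grab('wrist','w2'); print(f['s']['ee_pos'],f['s']['ee_rot'],f['s']['force'])
crop('w2',240,70,410,230,4.5)
```

```text
[ 469.16609945 -268.63855737  310.75420671] [179.89038957   0.24538391 -71.25341471] [ 0.02096678 -0.19617937  0.92823737]
```

View pics/w2_c240_70.png

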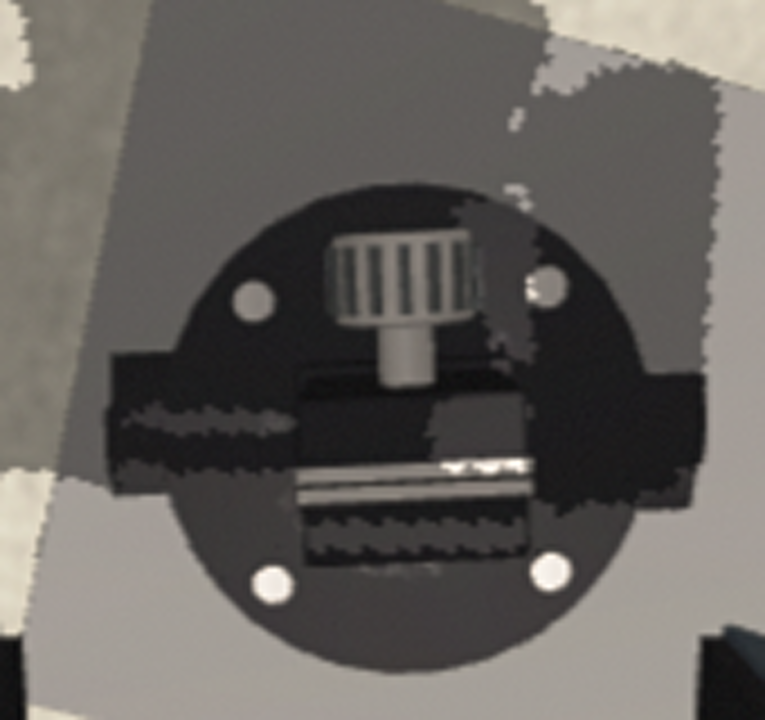

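The wrist crops show the fixture, its four screws, its ears and its jaw line. The knob points up in the image, away from the robot. I'll triangulate the points from these two wrist views.

```bash
cat > m1.py <<'E'
from h import *
a=load('w1');b=load('w2')
def T(u,v,x0,y0,s): return (u+.5)/s-.5+x0,(v+.5)/s-.5+y0
ta=(250,65,5);tb=(240,70,4.5)
def an(d): return np.degrees(np.arctan2(d[1],d[0]))
P=[]
for p,q in [((207,188),(254,301)),((500,171),(547,286)),((507,465),(551,572)),((229,482),(272,584))]:
    X,r=tri(ray(a,*T(*p,*ta)),ray(b,*T(*q,*tb)));print(X.round(1),np.round(r,1));P.append(X)
c=np.mean(P,0);print(c,[(an(x-c),np.hypot(*(x-c)[:2])) for x in P])
for f,t,L in [(a,ta,[(245,342),(478,328)]),(b,tb,[(297,487),(532,480)])]:
    e1,e2=[atz(f,*T(*p,*t),64) for p in L];print('jaw',e1,e2,an(e2-e1)+90,np.linalg.norm(e1-e2),(e1+e2)/2)
# ears: lines between left ear upper edges to right ear upper edges, corners
for f,t,L in [(a,ta,[(66,249),(70,390),(660,266),(649,405)]),(b,tb,[(111,354),(113,494),(704,375),(690,507)])]:
    E=[atz(f,*T(*p,*t),10) for p in L]; l=(E[0]+E[1])/2; r=(E[2]+E[3])/2
    print('ear',l,r,an(r-l)+90,np.linalg.norm(r-l),(l+r)/2)
for f,t,L in [(a,ta,[(248,255),(468,243),(472,408),(264,421)]),(b,tb,[(303,375),(524,393),(528,555),(303,567)])]:
    print('body',[atz(f,*T(*p,*t),64).round(1) for p in L])
E
python3 m1.py
```

```text
[ 515.1 -229.    15.4] [0.1 0.1]
[ 537.4 -284.8   15.8] [0. 0.]
[ 481.5 -306.7   16.9] [0. 0.]
[ 458.2 -251.1   11.5] [0.1 0.1]
[ 498.05634236 -267.88465922   14.8938804 ] [(np.float64(66.31698549406016), np.float64(42.503134845833074)), (np.float64(-23.32183923736252), np.float64(42.80676098390458)), (np.float64(-113.09088857926041), np.float64(42.177897461860304)), (np.float64(157.1084014288572), np.float64(43.24591765549051))]
jaw [ 490.51373738 -248.68679396   64.        ] [ 506.05046064 -287.23028624   64.        ] 21.954160997176132 41.55707601654885 [ 498.28209901 -267.9585401    64.        ]
jaw [ 490.40739435 -249.14680214   64.        ] [ 504.84260473 -287.57485415   64.        ] 20.588313513717537 41.049853590928365 [ 497.62499954 -268.36082814   64.        ]
ear [ 480.03332063 -208.06856354   10.        ] [ 516.87169736 -328.0190026    10.        ] 17.072419181325742 125.4797745885174 [ 498.45250899 -268.04378307   10.        ]
ear [ 480.20100212 -207.77335796   10.        ] [ 517.24456852 -327.56497992   10.        ] 17.183353674044156 125.38843050469262 [ 498.72278532 -267.66916894   10.        ]
body [array([ 504.9, -244.7,   64. ]), array([ 519.2, -280.6,   64. ]), array([ 492.5, -291. ,   64. ]), array([ 478.3, -256.2,   64. ])]
body [array([ 509.2, -244.1,   64. ]), array([ 518.6, -281. ,   64. ]), array([ 492. , -291.6,   64. ]), array([ 477.1, -254.6,   64. ])]
```

Emit:
jog_arm(series=[[[15, 0.4, -10], [0, 0, 0.024], 1], [[29, 0.7, -20], [0, 0, 0.048], 1], [[29, 0.7, -30], [0, 0, 0.048], 1], [[29, 0.7, -30], [0, 0, 0.048], 1], [[29, 0.7, -30], [0, 0, 0.048], 1]])

```text
time_s: 3.17
ee_pos: [497.5, -268.2, 281.4]
ee_rot: [179.9, 0.2, -68.6]
force: [-0.6, -0.5, 0.5]
gripper_width: 91.3
```

Run:
```python
from h import *
f=grab('wrist','w3'); print(f['s']['ee_pos'],f['s']['ee_rot'],f['s']['force'])
for X in [(498.2,-268,64)]: print(proj(f,X))
```

```text
[ 497.46520551 -268.18763612  281.40235179] [179.88630073   0.23100445 -68.56056117] [-0.56529893 -0.49936782  0.51777494]
(np.float64(320.1993881426712), np.float64(220.7460685458506))
```

View pics/w3.png

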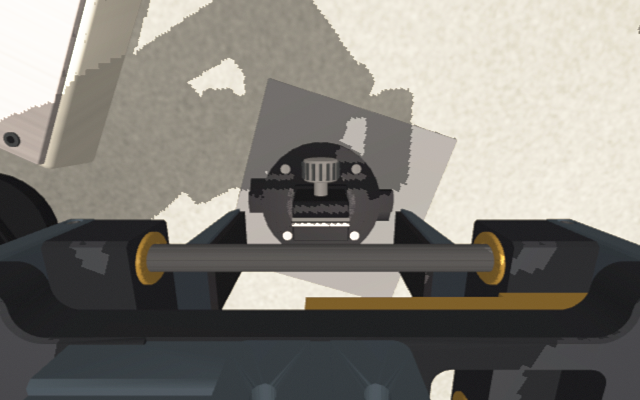

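Emit:
jog_arm(series=[[[0.7, 0.2, -16], [-0.003, -0.003, 0], 1], [[0.7, 0.2, -32], [-0.003, -0.003, 0], 1], [[0.7, 0.2, -48], [-0.003, -0.003, 0], 1], [[0.7, 0.2, -60], [-0.003, -0.003, 0], 1], [[0.7, 0.2, -65.5], [-0.003, -0.003, 0], 1]])

```text
time_s: 3.63
ee_pos: [497.4, -268.1, 215.7]
ee_rot: [180.0, 0.0, -68.6]
force: [-0.3, 0.1, 0.1]
gripper_width: 90.9
```

Emit:
jog_arm(series=[[[0, 0, 0], [0, 0, 0], 0.5], [[0, 0, 0], [0, 0, 0], 0.4], [[0, 0, 0], [0, 0, 0], 0.3], [[0, 0, 0], [0, 0, 0], 0.3], [[0, 0, 0], [0, 0, 0], 0.3]], squeeze=20)

```text
time_s: 4.05
ee_pos: [497.5, -268.2, 216.5]
ee_rot: [-180.0, -0.0, -68.6]
force: [-0.0, 0.0, 0.6]
gripper_width: 60.6
```

Run:
```python
from h import *
s=telemetry.state();print(s['ee_pos'],s['ee_rot'],s['force'],s['torque'],s['gripper_width'])
```

```text
[ 497.54590424 -268.22182376  216.50511225] [-1.79981892e+02 -3.82795479e-02 -6.86122622e+01] [-0.03098882  0.03779261  0.57317163] [-0.09212085  0.11830209 -0.02197306] 60.55555576010165
```

Emit:
jog_arm(series=[[[0, 0, -0.5], [0, 0, 0], 0.3], [[0, 0, -0.5], [0, 0, 0], 0.3], [[0, 0, -0.5], [0, 0, 0], 0.3], [[0, 0, -0.5], [0, 0, 0], 0.3], [[0, 0, -0.5], [0, 0, 0], 0.3]])

```text
time_s: 4.47
ee_pos: [497.5, -268.1, 216.2]
ee_rot: [-180.0, -0.0, -68.6]
force: [-0.3, 0.3, 2.7]
gripper_width: 40.1
```

Emit:
jog_arm(series=[[[0, 0, 0], [0, 0, 0], 0.3], [[0, 0, 0], [0, 0, 0], 0.3], [[0, 0, 0], [0, 0, 0], 0.3], [[0, 0, 0], [0, 0, 0], 0.3], [[0, 0, 0], [0, 0, 0], 0.3]])

```text
time_s: 4.88
ee_pos: [497.5, -268.1, 216.2]
ee_rot: [-180.0, -0.0, -68.6]
force: [0.1, -0.1, 1.2]
gripper_width: 39.7
```

Emit:
jog_arm(series=[[[0, 0, 3], [0, 0, 0], 0.3], [[0, 0, 10], [0, 0, 0], 0.3], [[0, 0, 20], [0, 0, 0], 0.3], [[0, 0, 35], [0, 0, 0], 0.3], [[0, 0, 50], [0, 0, 0], 0.3]])

```text
time_s: 5.3
ee_pos: [497.3, -268.0, 266.8]
ee_rot: [180.0, 0.0, -68.6]
force: [0.1, -0.6, -4.3]
gripper_width: 40.0
```

Run:
```python
from h import *
f=grab('wrist','w4');s=f['s'];print(s['ee_pos'],s['ee_rot'],s['force'],s['torque'],s['gripper_width'])
grab('scene','s4');crop('s4',120,80,320,280,3)
```

```text
[ 497.34693083 -268.01426329  266.82441108] [ 1.79976904e+02  3.24880025e-02 -6.86192500e+01] [ 0.11663816 -0.61158271 -4.30950036] [-0.08726679  0.12855917  0.01229807] 39.95256874854711
```

View pics/w4.png

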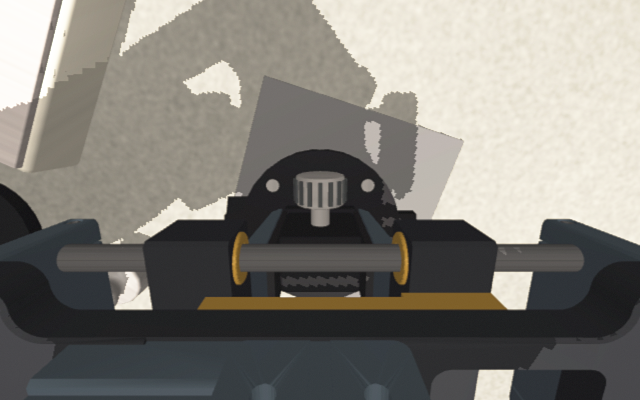

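View pics/s4_c120_80.png

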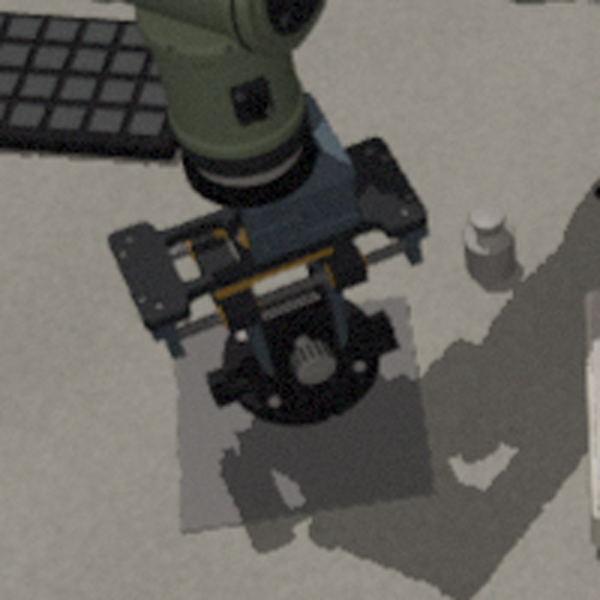

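Run:
```python
from h import *
crop('w4',220,140,420,240,4)
f=load('w4');T=np.array(f['T_tool_cam']);k=200/np.tan(np.radians(f['fov_y'])/2)
for zt in (197,199,201,203):
  for u,v in [(272,186),(368,186)]:
    d=T[:3,:3]@np.array([(u-f['cx'])/k,(v-f['cy'])/k,1]);print(zt,(T[:3,3]+d*(zt-T[2,3])/d[2]).round(1))
```

```text
197 [-28.9 -30.6 197. ]
197 [ 30.5 -30.7 197. ]
199 [-29.2 -30.2 199. ]
199 [ 30.8 -30.2 199. ]
201 [-29.6 -29.8 201. ]
201 [ 31.2 -29.8 201. ]
203 [-29.9 -29.3 203. ]
203 [ 31.5 -29.4 203. ]
```

View pics/w4_c220_140.png

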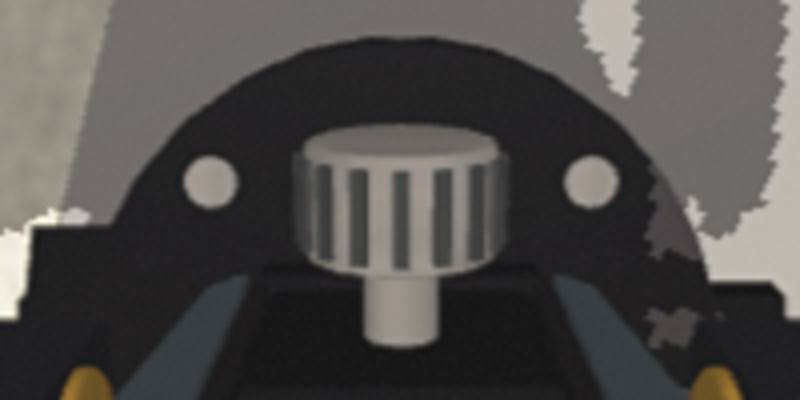

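Emit:
jog_arm(series=[[[-3, 14, 25], [0, 0, 0], 0.3], [[-6, 42, 50], [0, 0, 0], 0.3], [[-9, 76, 70], [0, 0, 0], 0.3], [[-13, 111, 85], [0, 0, 0], 0.3], [[-17, 148, 95], [0, 0, 0], 0.3]])

```text
time_s: 5.82
ee_pos: [481.0, -119.6, 365.3]
ee_rot: [-179.7, -0.4, -68.7]
force: [1.7, -0.0, -4.9]
gripper_width: 40.0
```

Emit:
jog_arm(series=[[[-4, 35, 0], [0, 0, 0], 0.3], [[-9, 70, 0], [0, 0, 0], 0.3], [[-13, 105, 0], [0, 0, 0], 0.3], [[-16, 130, 0], [0, 0, 0], 0.3], [[-16, 130, 0], [0, 0, 0], 0.3]])

```text
time_s: 6.23
ee_pos: [463.7, 14.0, 364.8]
ee_rot: [-179.7, -0.2, -68.5]
force: [-0.3, 0.3, -5.7]
gripper_width: 40.0
```

Run:
```python
from h import *
f=grab('wrist','w5');s=f['s'];print(s['ee_pos'],s['ee_rot'],s['force'],s['torque'],s['gripper_width'])
crop('w5',230,20,430,160,4)
```

```text
[463.70560883  13.96859518 364.79464246] [-179.70198018   -0.19168263  -68.46650734] [-0.27943549  0.29736642 -5.70614913] [-0.10358589  0.17172223 -0.0044228 ] 40.01223491096474
```

View pics/w5.png

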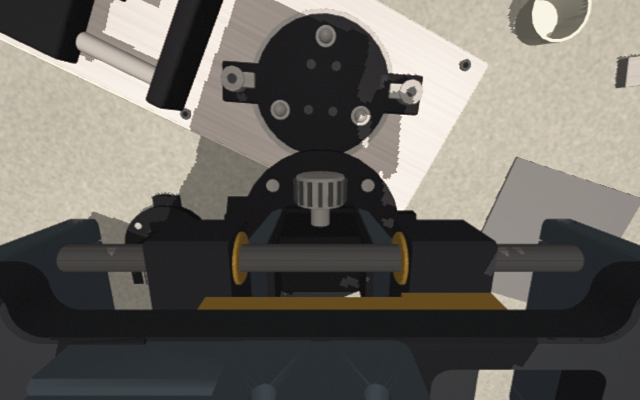

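Emit:
jog_arm(series=[[[8, -28, 0], [0.001, 0.006, 0], 0.3], [[15, -55, 0], [0.001, 0.006, 0], 0.3], [[15, -55, 0], [0.001, 0.006, 0], 0.3], [[15, -55, 0], [0.001, 0.006, 0], 0.3], [[15, -55, 0], [0.001, 0.006, 0], 0.3]])

```text
time_s: 6.7
ee_pos: [479.0, -43.4, 364.4]
ee_rot: [179.9, -0.1, -68.6]
force: [-0.6, 0.7, -4.4]
gripper_width: 39.8
```

Run:
```python
from h import *
f=grab('wrist','w6');s=f['s'];print(s['ee_pos'],s['ee_rot'],s['force'],s['torque'],s['gripper_width'])
crop('w6',150,10,350,150,4)
```

```text
[478.98085493 -43.40213532 364.35675692] [ 1.79921823e+02 -1.12062861e-01 -6.85635141e+01] [-0.6236798   0.69519442 -4.35071545] [-0.06106667  0.2100589  -0.04542833] 39.80596309299209
```

View pics/w5_c230_20.png

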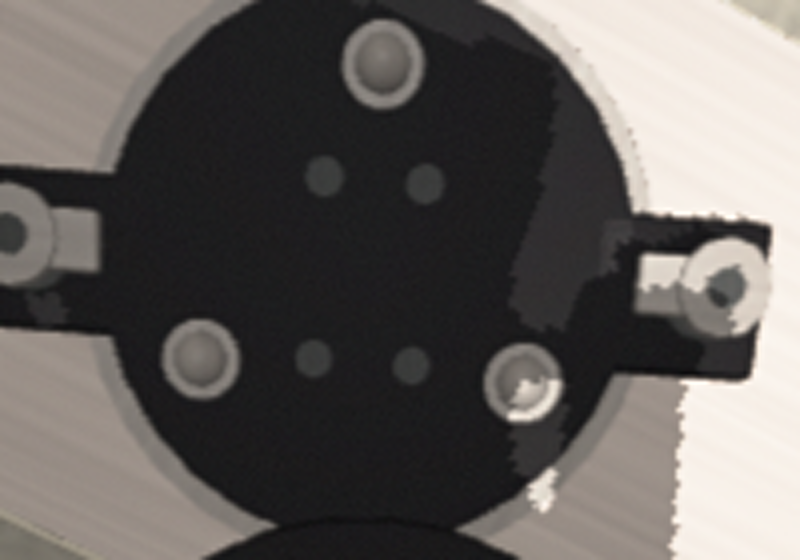

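View pics/w6_c150_10.png

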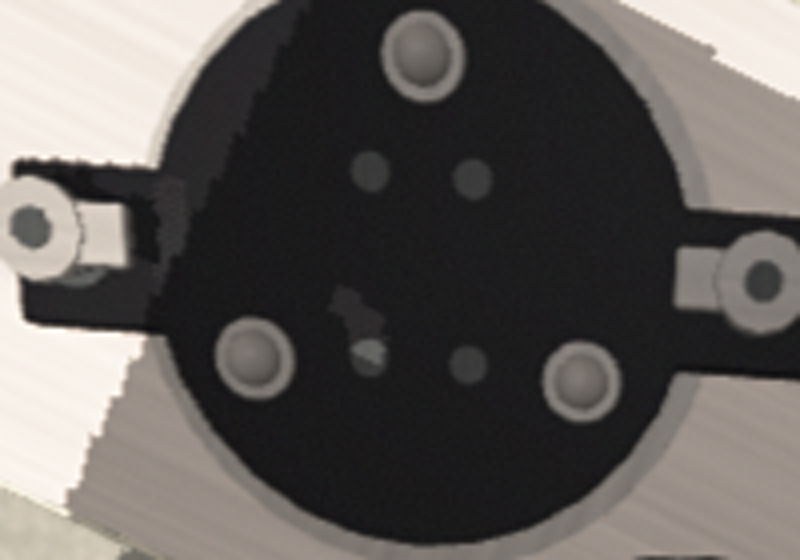

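```bash
cat > m2.py <<'E'
from h import *
a=load('w5');b=load('w6')
def T(u,v,x0,y0,s): return (u+.5)/s-.5+x0,(v+.5)/s-.5+y0
ta=(230,20,4);tb=(150,10,4)
def an(d): return np.degrees(np.arctan2(d[1],d[0]))
def go(n,L,z):
    P=[]
    for p,q in L:
        X,r=tri(ray(a,*T(*p,*ta)),ray(b,*T(*q,*tb)));A=atz(a,*T(*p,*ta),z);B=atz(b,*T(*q,*tb),z)
        print(n,X.round(1),np.round(r,1),A.round(1),B.round(1));P.append((X,A,B))
    return P
for L,z in [([((383,64),(424,57)),((201,359),(255,358)),((522,383),(582,382))],70),([((384,58),(422,50)),((201,353),(251,353)),((522,378),(580,377))],74)]:
    P=go('ball',L,z)
    for j in range(3):
        c=np.mean([p[j] for p in P],0);print(c.round(1),[((an(p[j]-c)-o)%360,np.hypot(*(p[j]-c)[:2])) for p,o in zip(P,(0,120,240))])
P=go('post',[((9,234),(30,226)),((726,287),(765,281))],90)
for j in range(3): print(((P[0][j]+P[1][j])/2).round(1),an(P[0][j]-P[1][j])-90)
P=go('hole',[((324,177),(370,171)),((426,184),(473,179)),((411,365),(468,364)),((314,358),(370,356))],70)
for j in range(3): print(np.mean([p[j] for p in P],0))
E
python3 m2.py
```

```text
ball [598.8  60.6  70.4] [0.1 0.1] [599.   60.7  70. ] [598.8  60.7  70. ]
ball [527.7  76.2  71.3] [0. 0.] [527.6  76.4  70. ] [527.6  76.7  70. ]
ball [549.5   6.9  70.3] [0. 0.] [549.5   6.9  70. ] [549.5   6.9  70. ]
[558.7  47.9  70.7] [(np.float64(17.575181171739334), np.float64(42.103461646465966)), (np.float64(17.6158675587308), np.float64(41.971417789896684)), (np.float64(17.439536679981188), np.float64(42.01174080993363))]
[558.7  48.   70. ] [(np.float64(17.514176833722633), np.float64(42.20834605813017)), (np.float64(17.564850268138684), np.float64(42.097561139055024)), (np.float64(17.4089719968959), np.float64(42.12077264625436))]
[558.6  48.1  70. ] [(np.float64(17.43595579849682), np.float64(42.08897431817569)), (np.float64(17.399096059372766), np.float64(42.18078210452242)), (np.float64(17.525561797576074), np.float64(42.158425781890436))]
ball [599.3  60.7  73. ] [0. 0.] [599.1  60.6  74. ] [599.1  60.3  74. ]
ball [528.7  76.1  74.9] [0.2 0.2] [528.8  76.3  74. ] [528.5  76.4  74. ]
ball [550.3   7.5  72.1] [0. 0.] [550.2   7.7  74. ] [550.3   7.3  74. ]
[559.4  48.
[... 621 characters left out ...]
6989335595664))]
post [536.3 117.6  92.7] [0.2 0.2] [536.2 118.4  90. ] [536.4 119.1  90. ]
post [581.4 -22.9  88.2] [0. 0.] [581.  -22.5  90. ] [581.1 -22.9  90. ]
[558.9  47.3  90.5] 17.789110372915005
[558.6  47.9  90. ] 17.618302564088083
[558.8  48.1  90. ] 17.485355080470157
hole [573.4  64.3  70.8] [0.1 0.1] [573.4  64.3  70. ] [573.6  64.5  70. ]
hole [580.   43.   71.5] [0. 0.] [580.3  43.1  70. ] [580.2  43.4  70. ]
hole [543.8  31.8  71. ] [0. 0.] [543.9  31.8  70. ] [543.8  32.   70. ]
hole [537.3  52.7  70.5] [0.1 0.1] [537.2  52.7  70. ] [537.4  52.9  70. ]
[558.63215332  47.95831787  70.95343449]
[558.71526761  47.97466043  70.        ]
[558.74538258  48.1982765   70.        ]
```

Emit:
jog_arm(series=[[[19, 22, 0], [0, 0, 0.12], 0.3], [[38, 44, 0], [0, 0, 0.24], 0.3], [[57, 66, 0], [0, 0, 0.36], 0.3], [[76, 88, 0], [0, 0, 0.48], 0.3], [[79, 91.5, 0], [0, 0, 0.6], 0.3]])

```text
time_s: 7.17
ee_pos: [560.3, 52.0, 364.3]
ee_rot: [-179.8, -0.2, -33.6]
force: [-0.0, 0.1, -4.8]
gripper_width: 39.8
```

Emit:
jog_arm(series=[[[0, 0, -6], [0, 0, 0.1], 0.3], [[0, 0, -16], [0, 0, 0.1], 0.3], [[0, 0, -28], [0, 0, 0.1], 0.3], [[0, 0, -40], [0, 0, 0.1], 0.3], [[0, 0, -45], [0, 0, 0.1], 0.3]])

```text
time_s: 7.58
ee_pos: [559.2, 52.0, 317.0]
ee_rot: [-180.0, 0.0, -28.0]
force: [-0.3, 0.5, -4.3]
gripper_width: 39.8
```

Run:
```python
from h import *
f=grab('wrist','w7');s=f['s'];print(s['ee_pos'],s['ee_rot'],s['force'],s['torque'],s['gripper_width'])
R=Ro.from_euler('xyz',s['ee_rot'],degrees=True).as_matrix();print(R[:,2])
grab('scene','s7');crop('s7',290,100,490,280,4)
```

```text
[559.16027596  52.03516119 316.96711673] [-1.79983939e+02  1.86600819e-02 -2.80341177e+01] [-0.25464231  0.49792516 -4.31540539] [-0.12549887  0.13203303 -0.01190919] 39.79181251443667
[-1.55714857e-04  4.00503084e-04 -9.99999908e-01]
```

View pics/w7.png

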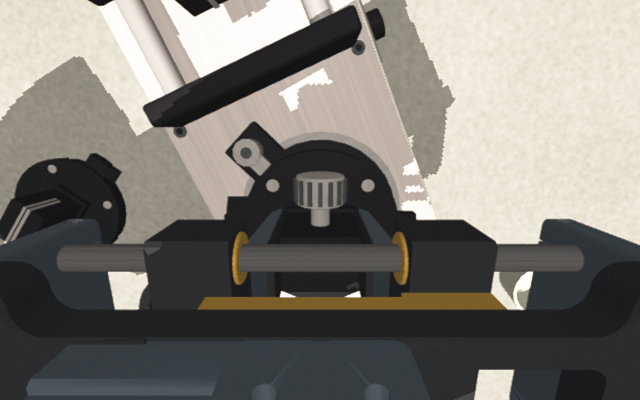

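View pics/s7_c290_100.png

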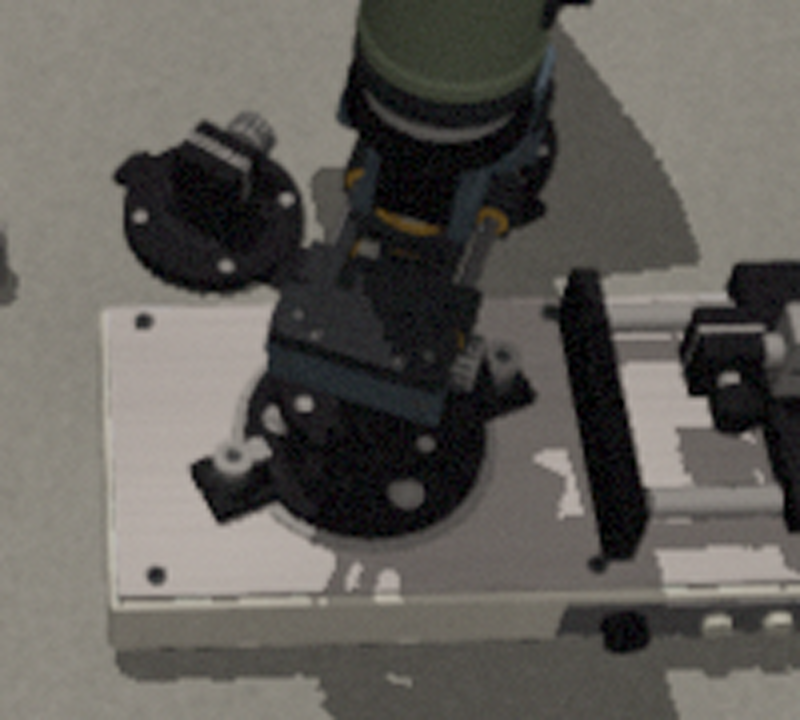

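Emit:
jog_arm(series=[[[-1, -4.1, -6], [0, 0, 0.01], 0.3], [[-1, -4.1, -12], [0, 0, 0.01], 0.3], [[-1, -4.1, -18], [0, 0, 0.01], 0.3], [[-1, -4.1, -21], [0, 0, 0.01], 0.3], [[-1, -4.1, -21], [0, 0, 0.01], 0.3]])

```text
time_s: 8.1
ee_pos: [558.3, 47.8, 296.0]
ee_rot: [-180.0, 0.1, -27.4]
force: [-0.7, -0.3, -4.6]
gripper_width: 40.2
```

Emit:
jog_arm(series=[[[0, 0, -0.5], [0, 0, 0], 0.3], [[0, 0, -1], [0, 0, 0], 0.3], [[0, 0, -1.5], [0, 0, 0], 0.3], [[0, 0, -2], [0, 0, 0], 0.3], [[0, 0, -2], [0, 0, 0], 0.3]])

```text
time_s: 8.52
ee_pos: [558.3, 47.8, 294.0]
ee_rot: [-180.0, 0.0, -27.4]
force: [-0.3, -0.3, -5.6]
gripper_width: 40.0
```

Emit:
jog_arm(series=[[[0, 0, -0.4], [0, 0, 0], 0.3], [[0, 0, -0.8], [0, 0, 0], 0.3], [[0, 0, -1.2], [0, 0, 0], 0.3], [[0, 0, -1.5], [0, 0, 0], 0.3], [[0, 0, -1.5], [0, 0, 0], 0.3]])

```text
time_s: 8.93
ee_pos: [558.3, 47.8, 292.4]
ee_rot: [-180.0, 0.1, -27.4]
force: [-0.3, 0.2, -3.5]
gripper_width: 40.1
```

Emit:
jog_arm(series=[[[0, 0, -0.2], [0, 0, 0], 0.3], [[0, 0, -0.5], [0, 0, 0], 0.3], [[0, 0, -0.7], [0, 0, 0], 0.3], [[0, 0, -0.7], [0, 0, 0], 0.3], [[0, 0, -0.7], [0, 0, 0], 0.3]])

```text
time_s: 9.35
ee_pos: [558.3, 47.8, 291.8]
ee_rot: [-180.0, 0.1, -27.4]
force: [0.2, -0.1, -4.1]
gripper_width: 40.1
```

Emit:
jog_arm(series=[[[0, 0, -0.2], [0, 0, 0], 0.3], [[0, 0, -0.4], [0, 0, 0], 0.3], [[0, 0, -0.5], [0, 0, 0], 0.3], [[0, 0, -0.5], [0, 0, 0], 0.3], [[0, 0, -0.5], [0, 0, 0], 0.3]])

```text
time_s: 9.77
ee_pos: [558.3, 47.8, 291.2]
ee_rot: [-180.0, 0.1, -27.4]
force: [-1.2, 0.6, -4.7]
gripper_width: 39.7
```

Emit:
jog_arm(series=[[[0, 0, -0.2], [0, 0, 0], 0.3], [[0, 0, -0.4], [0, 0, 0], 0.3], [[0, 0, -0.5], [0, 0, 0], 0.3], [[0, 0, -0.5], [0, 0, 0], 0.3], [[0, 0, -0.5], [0, 0, 0], 0.3]])

```text
time_s: 10.18
ee_pos: [558.3, 47.8, 290.7]
ee_rot: [-180.0, 0.1, -27.4]
force: [-1.2, -0.1, -4.9]
gripper_width: 39.8
```

Emit:
jog_arm(series=[[[0, 0, -0.2], [0, 0, 0], 0.3], [[0, 0, -0.4], [0, 0, 0], 0.3], [[0, 0, -0.6], [0, 0, 0], 0.3], [[0, 0, -0.6], [0, 0, 0], 0.3], [[0, 0, -0.6], [0, 0, 0], 0.3]])

```text
time_s: 10.6
ee_pos: [558.3, 47.8, 290.1]
ee_rot: [-180.0, 0.1, -27.4]
force: [0.3, -0.4, -4.7]
gripper_width: 39.7
```

Emit:
jog_arm(series=[[[0, 0, -0.2], [0, 0, 0], 0.3], [[0, 0, -0.4], [0, 0, 0], 0.3], [[0, 0, -0.5], [0, 0, 0], 0.3], [[0, 0, -0.5], [0, 0, 0], 0.3], [[0, 0, -0.5], [0, 0, 0], 0.3]])

```text
time_s: 11.02
ee_pos: [558.3, 47.8, 290.0]
ee_rot: [-180.0, 0.0, -27.4]
force: [-0.3, 0.1, -0.5]
gripper_width: 40.2
```

Emit:
jog_arm(series=[[[0, 0, -0.9], [0, 0, -0.02], 0.3], [[0, 0, -0.9], [0, 0, -0.05], 0.3], [[0, 0, -0.9], [0, 0, -0.08], 0.3], [[0, 0, -0.9], [0, 0, -0.11], 0.3], [[0, 0, -0.9], [0, 0, -0.14], 0.3]])

```text
time_s: 11.43
ee_pos: [558.8, 47.8, 289.9]
ee_rot: [-179.9, -0.1, -35.6]
force: [-0.0, 0.6, 0.8]
gripper_width: 40.0
```

```bash
cat > st.py <<'E'
from h import *
s=telemetry.state();print(s['time_s'],s['ee_pos'].round(2),s['ee_rot'].round(2),s['force'].round(1),s['torque'].round(3),s['gripper_width'])
E
python3 st.py
```

```text
11.4333 [558.77  47.76 289.91] [-1.7991e+02 -7.0000e-02 -3.5590e+01] [-0.   0.6  0.8] [-0.141  0.237  0.045] 39.97469952296552
```

Emit:
jog_arm(series=[[[-0.4, 0.1, -1.1], [0, 0, -0.03], 0.3], [[-0.4, 0.1, -1.1], [0, 0, -0.06], 0.3], [[-0.4, 0.1, -1.1], [0, 0, -0.09], 0.3], [[-0.4, 0.1, -1.1], [0, 0, -0.12], 0.3], [[-0.4, 0.1, -1.1], [0, 0, -0.14], 0.3]])

```text
time_s: 11.85
ee_pos: [558.8, 47.7, 289.9]
ee_rot: [-179.8, -0.2, -43.7]
force: [-0.2, 0.0, 4.5]
gripper_width: 40.0
```

```bash
python3 st.py
```

```text
11.85 [558.78  47.73 289.86] [-179.83   -0.18  -43.71] [-0.2  0.   4.5] [-0.185  0.33   0.103] 40.00465158435407
```

Emit:
jog_arm(series=[[[-0.5, 0.1, -1.0], [0, 0.003, -0.03], 0.3], [[-0.5, 0.1, -1.0], [0, 0.003, -0.06], 0.3], [[-0.5, 0.1, -1.0], [0, 0.003, -0.09], 0.3], [[-0.5, 0.1, -1.0], [0, 0.003, -0.12], 0.3], [[-0.5, 0.1, -1.0], [0, 0.003, -0.14], 0.3]])

```text
time_s: 12.27
ee_pos: [558.7, 47.8, 289.8]
ee_rot: [-179.9, -0.1, -51.8]
force: [-0.5, -0.5, 5.6]
gripper_width: 40.1
```

```bash
python3 st.py
```

```text
12.2667 [558.68  47.81 289.82] [-1.7986e+02 -1.4000e-01 -5.1830e+01] [-0.5 -0.5  5.6] [-0.166  0.343  0.128] 40.09088777397362
```

Emit:
jog_arm(series=[[[-0.4, 0, -0.9], [0, 0.003, -0.025], 0.3], [[-0.4, 0, -0.9], [0, 0.003, -0.05], 0.3], [[-0.4, 0, -0.9], [0, 0.003, -0.075], 0.3], [[-0.4, 0, -0.9], [0, 0.003, -0.1], 0.3], [[-0.4, 0, -0.9], [0, 0.003, -0.12], 0.3]])

```text
time_s: 12.68
ee_pos: [558.5, 47.8, 289.7]
ee_rot: [-179.9, -0.1, -58.7]
force: [-0.3, -0.2, 5.4]
gripper_width: 39.9
```

```bash
python3 st.py
python3 - <<'E'
from h import *
grab('scene','s8');crop('s8',310,150,470,270,5);grab('wrist','w8');crop('w8',200,120,440,240,3.3)
E
```

```text
12.6833 [558.48  47.8  289.74] [-1.7995e+02 -1.1000e-01 -5.8690e+01] [-0.3 -0.2  5.4] [-0.035  0.401  0.601] 39.92779184649742
```

View pics/s8_c310_150.png

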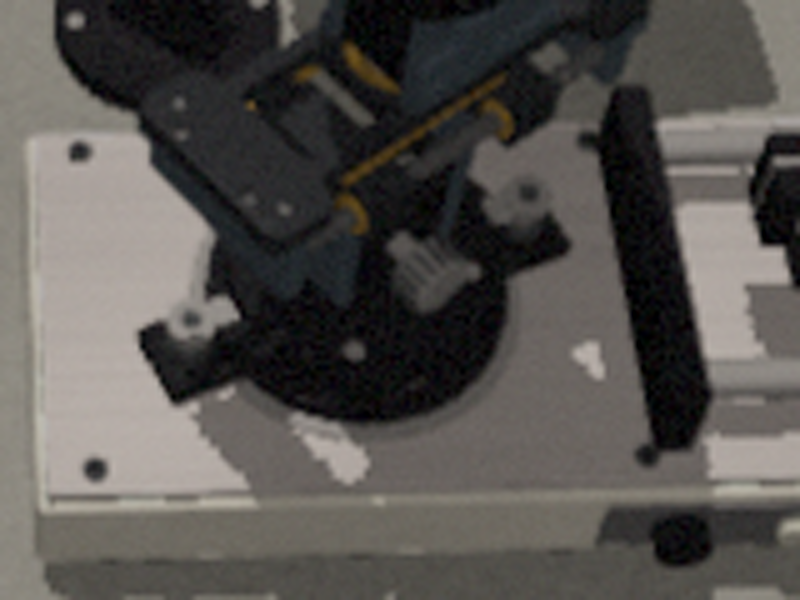

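View pics/w8_c200_120.png

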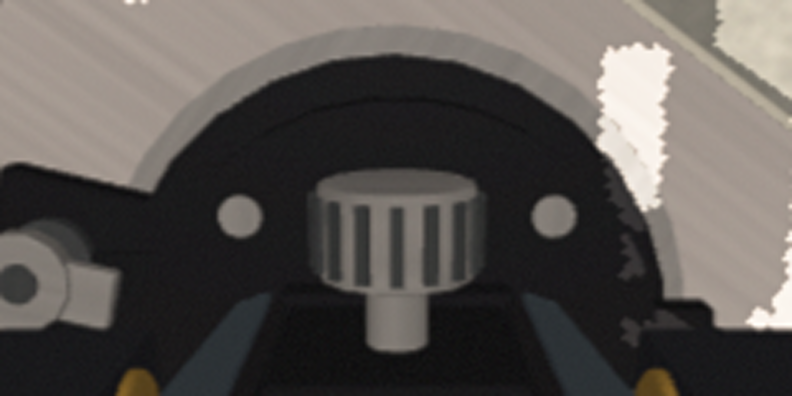

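Emit:
jog_arm(series=[[[-0.2, 0, -0.8], [0, 0.002, -0.03], 0.3], [[-0.2, 0, -0.8], [0, 0.002, -0.05], 0.3], [[-0.2, 0, -0.8], [0, 0.002, -0.07], 0.3], [[-0.2, 0, -0.8], [0, 0.002, -0.09], 0.3], [[-0.2, 0, -0.8], [0, 0.002, -0.11], 0.3]])

```text
time_s: 13.2
ee_pos: [559.0, 47.9, 289.6]
ee_rot: [-179.9, -0.1, -65.1]
force: [1.7, 0.8, 4.2]
gripper_width: 39.8
```

```bash
python3 st.py
```

```text
13.2 [558.98  47.9  289.58] [-1.7986e+02 -1.1000e-01 -6.5100e+01] [1.7 0.8 4.2] [-0.137 -0.134  0.379] 39.80255507112855
```

Emit:
jog_arm(series=[[[-0.3, 0, -0.7], [0, 0.002, -0.02], 0.3], [[-0.3, 0, -0.7], [0, 0.002, -0.035], 0.3], [[-0.3, 0, -0.7], [0, 0.002, -0.05], 0.3], [[-0.3, 0, -0.7], [0, 0.002, -0.06], 0.3], [[-0.3, 0, -0.7], [0, 0.002, -0.06], 0.3]])

```text
time_s: 13.62
ee_pos: [559.1, 47.8, 289.1]
ee_rot: [-179.9, -0.1, -68.6]
force: [2.9, -0.4, 5.0]
gripper_width: 39.9
```

```bash
python3 st.py
```

```text
13.6167 [559.1   47.82 289.07] [-1.7989e+02 -1.0000e-01 -6.8640e+01] [ 2.9 -0.4  5. ] [-0.523 -0.126 -0.204] 39.9249105822623
```

Emit:
jog_arm(series=[[[-0.2, 0, -0.5], [0, 0.002, -0.01], 0.3], [[-0.2, 0, -0.5], [0, 0.002, -0.02], 0.3], [[-0.2, 0, -0.5], [0, 0.002, -0.03], 0.3], [[-0.2, 0, -0.5], [0, 0.002, -0.03], 0.3], [[-0.2, 0, -0.5], [0, 0.002, -0.03], 0.3]])

```text
time_s: 14.03
ee_pos: [558.6, 47.8, 288.4]
ee_rot: [179.9, 0.0, -70.5]
force: [-0.1, -1.3, 5.5]
gripper_width: 39.8
```

```bash
python3 st.py
```

```text
14.0333 [558.59  47.78 288.35] [ 1.7994e+02  1.0000e-02 -7.0480e+01] [-0.1 -1.3  5.5] [-0.272  0.237 -0.611] 39.762695305878324
```

Emit:
jog_arm(series=[[[0, 0.1, -0.4], [0, 0, -0.01], 0.3], [[0, 0.1, -0.4], [0, 0, -0.02], 0.3], [[0, 0.1, -0.4], [0, 0, -0.03], 0.3], [[0, 0.1, -0.4], [0, 0, -0.03], 0.3], [[0, 0.1, -0.4], [0, 0, -0.03], 0.3]])

```text
time_s: 14.45
ee_pos: [558.4, 48.1, 287.6]
ee_rot: [179.9, 0.1, -72.2]
force: [0.7, 0.6, 2.2]
gripper_width: 39.7
```

```bash
python3 st.py
```

```text
14.45 [558.35  48.06 287.64] [ 1.7991e+02  7.0000e-02 -7.2240e+01] [0.7 0.6 2.2] [ 0.11  -0.062 -0.46 ] 39.73645173290028
```

Emit:
jog_arm(series=[[[0, 0, 0], [0, 0, -0.005], 0.3], [[0, 0, 0], [0, 0, -0.005], 0.3], [[0, 0, 0], [0, 0, -0.005], 0.3], [[0, 0, 0], [0, 0, -0.005], 0.3], [[0, 0, 0], [0, 0, -0.005], 0.3]], squeeze=3)

```text
time_s: 14.87
ee_pos: [558.3, 48.1, 287.5]
ee_rot: [179.9, 0.1, -72.5]
force: [0.5, 0.9, 1.9]
gripper_width: 40.2
```

```bash
python3 st.py
```

```text
14.8667 [558.28  48.06 287.5 ] [ 1.7988e+02  7.0000e-02 -7.2510e+01] [0.5 0.9 1.9] [-0.1    0.123  0.032] 40.158804702922524
```

Emit:
jog_arm(series=[[[0, 0, 0], [0, 0, 0.02], 0.3], [[0, 0, 0], [0, 0, 0.02], 0.3], [[0, 0, 0], [0, 0, -0.02], 0.3], [[0, 0, 0], [0, 0, -0.02], 0.3], [[0, 0, 0], [0, 0, 0], 0.3]])

```text
time_s: 15.28
ee_pos: [558.0, 48.0, 287.1]
ee_rot: [179.8, 0.1, -72.4]
force: [0.5, -0.4, 0.9]
gripper_width: 40.0
```

Emit:
jog_arm(series=[[[0, 0, 0], [0, 0, 0], 0.46], [[0, 0, 0], [0, 0, 0], 0.5], [[0, 0, 0], [0, 0, 0], 0.6], [[0, 0, 0], [0, 0, 0], 0.7], [[0, 0, 0], [0, 0, 0], 0.75]])

```text
time_s: 15.7
ee_pos: [558.0, 48.0, 287.1]
ee_rot: [179.8, 0.1, -72.4]
force: [0.9, -0.1, 0.2]
gripper_width: 62.8
```

Emit:
jog_arm(series=[[[0, 0, 0], [0, 0, 0], 0.75], [[0, 0, 0], [0, 0, 0], 0.75], [[0, 0, 0], [0, 0, 0], 0.75], [[0, 0, 0], [0, 0, 0], 0.75], [[0, 0, 0], [0, 0, 0], 0.75]])

```text
time_s: 16.12
ee_pos: [558.0, 48.0, 287.1]
ee_rot: [179.8, 0.1, -72.4]
force: [-0.3, -0.9, 0.4]
gripper_width: 68.4
```

```bash
python3 st.py
python3 - <<'E'
from h import *
grab('scene','s9');crop('s9',310,150,470,270,5);grab('wrist','w9');crop('w9',200,120,440,240,3.3)
E
```

```text
16.1167 [557.99  47.98 287.05] [ 1.798e+02  8.000e-02 -7.239e+01] [-0.3 -0.9  0.4] [-0.08   0.121  0.023] 68.39843432431141
```

View pics/s9_c310_150.png

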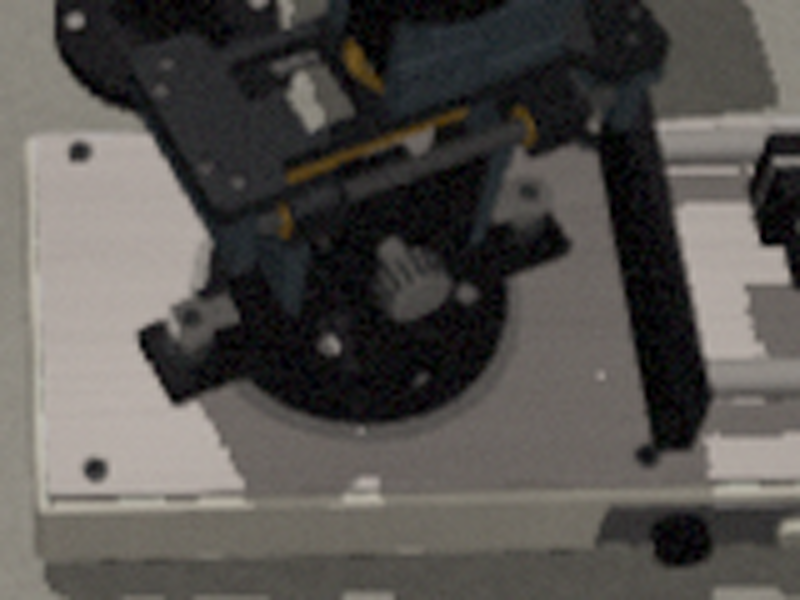

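View pics/w9_c200_120.png

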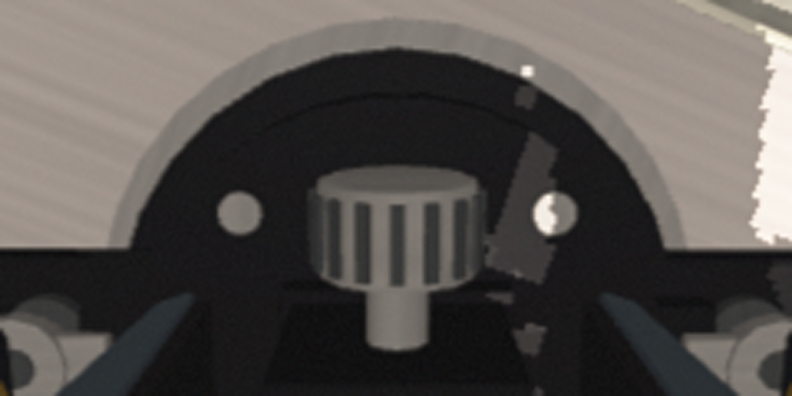

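Emit:
jog_arm(series=[[[0, 0, 5], [0, 0, 0], 0.75], [[0, 0, 15], [0, 0, 0], 0.75], [[0, 0, 30], [0, 0, 0], 0.75], [[0, 0, 50], [0, 0, 0], 0.75], [[0, 0, 75], [0, 0, 0], 0.75]])

```text
time_s: 16.63
ee_pos: [557.7, 48.0, 362.7]
ee_rot: [179.7, 0.1, -72.4]
force: [0.5, -0.3, 0.5]
gripper_width: 68.6
```

Emit:
jog_arm(series=[[[-30, -10, 10], [0, 0, 0], 0.75], [[-60, -20, 20], [0, 0, 0], 0.75], [[-90, -30, 20], [0, 0, 0], 0.75], [[-100, -34, 20], [0, 0, 0], 0.75], [[-100, -34, 20], [0, 0, 0], 0.75]])

```text
time_s: 17.05
ee_pos: [455.6, 13.4, 383.9]
ee_rot: [179.7, 0.1, -72.5]
force: [1.3, 0.3, 0.9]
gripper_width: 68.4
```

```bash
python3 st.py
python3 - <<'E'
from h import *
grab('wrist','w10');crop('w10',220,10,420,180,4)
E
```

```text
17.05 [455.62  13.43 383.88] [ 1.7974e+02  8.0000e-02 -7.2450e+01] [1.3 0.3 0.9] [-0.038  0.161 -0.027] 68.38493831730153
```

View pics/w10_c220_10.png

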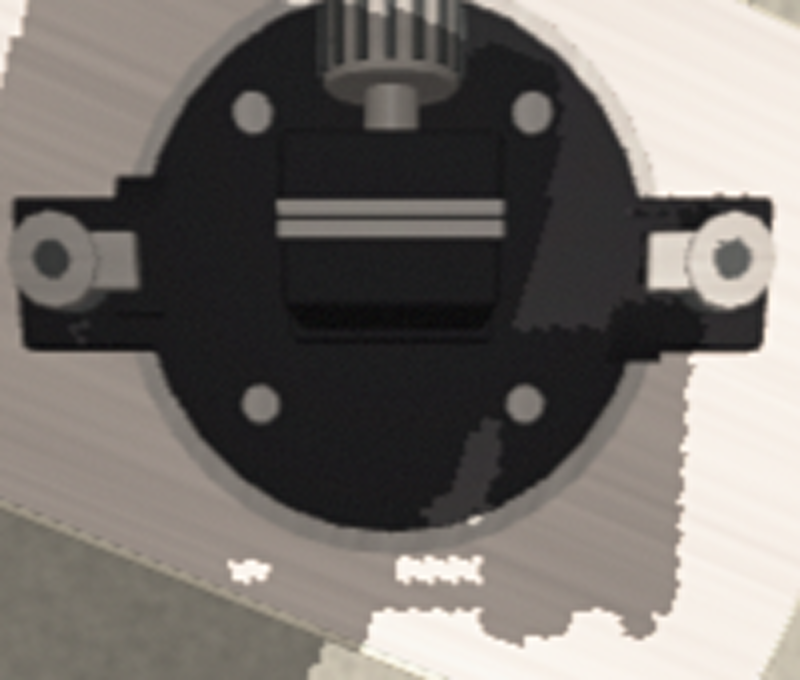

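Emit:
jog_arm(series=[[[-10, 30, 0], [0, 0, 0], 0.75], [[-19, 60, 0], [0, 0, 0], 0.75], [[-19, 60, 0], [0, 0, 0], 0.75], [[-19, 60, 0], [0, 0, 0], 0.75], [[-19, 60, 0], [0, 0, 0], 0.75]])

```text
time_s: 17.52
ee_pos: [439.6, 74.1, 383.8]
ee_rot: [179.9, 0.0, -72.4]
force: [-0.2, 0.3, -0.1]
gripper_width: 68.1
```

```bash
python3 st.py
python3 - <<'E'
from h import *
grab('wrist','w11')
E
```

```text
17.5167 [439.6   74.09 383.76] [ 1.7987e+02  4.0000e-02 -7.2380e+01] [-0.2  0.3 -0.1] [-0.094  0.11   0.   ] 68.06225720639895
```

Emit:
jog_arm(series=[[[12, -37, 0], [0, 0, 0], 0.75], [[24, -74, 0], [0, 0, 0], 0.75], [[36, -111, 0], [0, 0, 0], 0.75], [[38, -120, 0], [0, 0, 0], 0.75], [[38, -120, 0], [0, 0, 0], 0.75]])

```text
time_s: 17.98
ee_pos: [478.6, -49.2, 383.4]
ee_rot: [179.9, 0.0, -72.7]
force: [0.3, 0.3, 0.1]
gripper_width: 68.6
```

```bash
python3 st.py
python3 - <<'E'
from h import *
grab('wrist','w12')
a=cv2.imread('pics/w11.png');b=cv2.imread('pics/w12.png');cv2.imwrite('pics/w1112.png',np.vstack([a[0:200],b[0:200]]))
E
```

```text
17.9833 [478.56 -49.22 383.37] [ 1.7985e+02  2.0000e-02 -7.2740e+01] [0.3 0.3 0.1] [-0.117  0.155 -0.   ] 68.55733866994876
```

View pics/w1112.png

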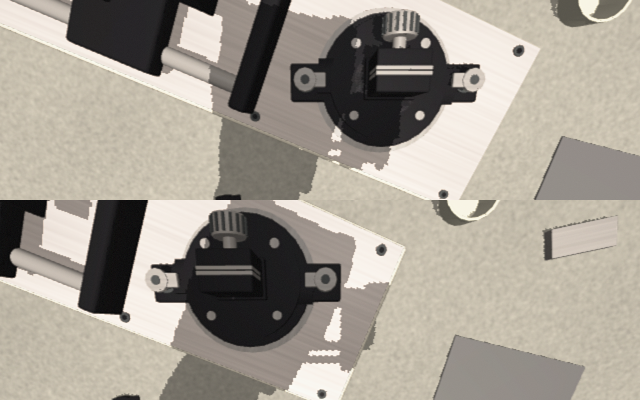

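Run:
```python
from h import *
a=load('w11');b=load('w12')
def cen(f,u,v,r=7):
    g=cv2.cvtColor(f['pixels'],cv2.COLOR_RGB2GRAY).astype(float)
    w=g[v-r:v+r+1,u-r:u+r+1];bg=np.percentile(w,30);m=np.clip((w-bg-25)/40,0,1)
    yy,xx=np.mgrid[v-r:v+r+1,u-r:u+r+1];yx=(m*xx).sum()/m.sum(),(m*yy).sum()/m.sum();return yx,m.sum()
P=[]
for p,q in [((356,44),(204,42)),((426,43),(274,43)),((420,115),(277,115)),((354,115),(211,115))]:
    (p,m1),(q,m2)=cen(a,*p),cen(b,*q)
    X,r=tri(ray(a,*p),ray(b,*q));print(np.round(p,2),np.round(q,2),round(m1),round(m2),X.round(2),np.round(r,2));P.append(X)
P=np.array(P);c=P.mean(0);print(c,np.linalg.svd(P-c)[2][2])
d=P[0]-P[2];e=P[1]-P[3];print([np.degrees(np.arctan2(*(x-c)[1::-1])) for x in P])
```

```text
[355.9  42.5] [203.89  42.7 ] 83 83 [577.96  85.35  88.59] [0.01 0.01]
[425.27  42.72] [273.93  42.49] 93 81 [596.22  28.34  87.33] [0.03 0.03]
[419.41 115.02] [276.73 114.89] 79 69 [539.02  10.23  87.29] [0.04 0.04]
[353.47 114.88] [210.8  115.13] 69 69 [520.93  67.48  87.34] [0.02 0.02]
[558.53378708  47.85020318  87.63721888] [ 0.00701446  0.0137167  -0.99988132]
[np.float64(62.60873887775998), np.float64(-27.36800966992671), np.float64(-117.41656905173487), np.float64(152.4332827126697)]
```

Run:
```python
from h import *
for fn,(x0,y0,x1,y1) in dict(w11=(340,25,440,125),w12=(190,25,290,125)).items(): crop(fn,x0,y0,x1,y1,6)
a=cv2.imread('pics/w11_c340_25.png');b=cv2.imread('pics/w12_c190_25.png')
cv2.imwrite('pics/cmp.png',cv2.resize(np.hstack([a[:240],b[:240]]),(800,160*1)) if 0 else np.vstack([a[60:180],a[480:600],b[60:180],b[480:600]]))
```

```text
(no output)
```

View pics/cmp.png

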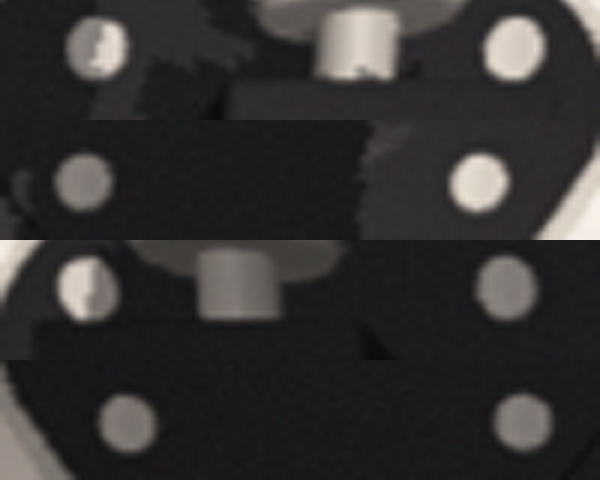

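Run:
```python
from h import *
grab('top','t13');grab('scene','s13')
cv2.imwrite('pics/both.png',np.vstack([cv2.imread('pics/t13.png')[100:300],cv2.imread('pics/s13.png')[100:320]]))
```

```text
(no output)
```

View pics/both.png

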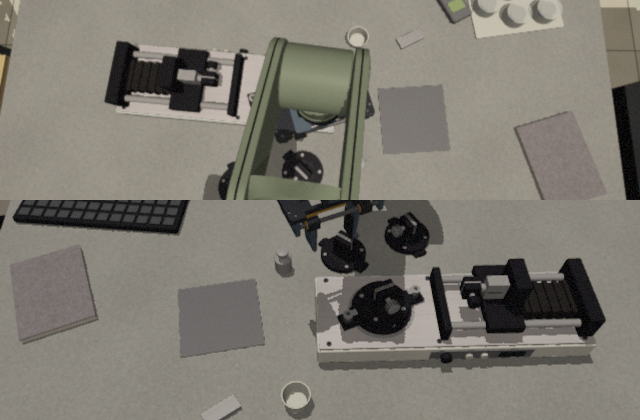

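The scene view shows the fixture on the receiver with its knob on the strip side. The weight (283,260), cup (296,397) and gauge block (221,408) sit where they were at the start. The arm is clear of everything, so I'm handing in.

```bash
python3 -c "
from h import *
print(env.job_done())"
```

```text
the job is handed in; nothing more can be done
None
```

The fixture from the mat is mounted on the receiver with its knob on the operating-strip side, and the job is handed in at about 18 s. I set it on the balls 45° anticlockwise of home. I then turned it clockwise under both hold-downs with about 10 N on the balls, let the grooves draw it in, slackened the fingers, twisted it lightly to and fro and let go.

- **Home:** The hand sank about 2.5 mm from riding height as the balls dropped in. The turning moment fell to zero at the measured receiver angle of 17.5°.
- **Position:** A two-view check after release put the fixture's yaw at 17.6°, its centre within 0.3 mm of the receiver's axis, and both ears under the hold-downs.
- **Level:** Three of its four screws measured 87.3 mm high within 0.05 mm. The fourth read 88.6 mm, which disagrees. It was half lit, on opposite sides in the two views, so I took that as a lighting error.
- **Not measured:** I did not measure the hold-down lifts; I only saw the ears seated under the straps.
- **Bystanders:** By eye the weight, cup and gauge block have not moved. No force reading at the end of a move came near a limit, and the robot is clear of everything.

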